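# Pop one lock nut out of the dispenser and stop it with the other finger

### The job

Dispense one lock nut: press the dispenser's red pad fully down with one finger, so that its ejector pops the front nut over the lip, and stop that nut with your other finger before it slides off the open lower end of the chute. Do not grip or lift any nut, let no second nut out, and leave the things around the dispenser alone. Finish while still holding: pad fully down under one finger, the nut lying flat in the chute and resting against the other finger.

Things in the scene. Friction and masses are not known exactly. Their poses are not given: they have to be found in the camera images.
- dispenser: grey sheet-steel gravity nut dispenser, fixed to the bench. Origin on the bench (z 0) straight under the lip; +x level, uphill, towards the queue; -x downhill to the outlet chute's open end; +y the side with the red pad; z up. Here (mm): chute's centre line y 0; outlet floor 68 high at the lip (x 0), 39 at x -72, 19 at the open end (x -120). Upper end of the queue: x 180, up to 175 high.
- chute (a point): its channel, sloping 22 degrees, 45 mm wide inside. Origin on the centre line, on the lip's top edge; +x uphill along the slope, y across, z square to the outlet floor (top face z 0). Open lower end at x -130 mm. Side walls 2 mm thick stand 14 mm above the outlet floor, 22 mm along the queue. Behind the lip (x over 0) the floor lies 6 mm deeper, so the lip holds the nuts back.
- pad (a point): red pad, 44 (x) by 42 (y) by 6 mm, on the +y side of the outlet chute. Origin: centre of its top face, z square to it. Centre in the dispenser's frame (mm): x -67, y 57, z 62 at rest, tilted 18 degrees with the downhill edge higher; x -72, y 57, z 46 and level when fully down, 7 above the chute floor beside it, so a second finger as low stands clear of the floor and stops a nut.
- ejector (a joint): rocker with the pad on one end and the ejector plate under the front nut on the other: 0 at rest, 0.32 rad with the pad fully down (hard stop). Spring return: about 1.5 to 4 N on the pad. Near 0.2 rad the nut clears the lip and runs down and off the chute within half a second, unless stopped. While the pad is down the plate keeps the next nut back.
- nut_front: the nut to dispense, first behind the lip: M24 zinc-plated hexagon lock nut with a blue ring, 36 mm across flats (41.6 mm over corners), 24 mm high, about 140 g, slippery on the chute. Origin at the centre of its underside, z out through its top.
- nut_second: the next, equal lock nut in the queue, right behind the first. Origin as for the first.
- nut_third: the last, equal lock nut in the queue. Origin as for the first.
- castle_nut: bystander: loose brass slotted nut on the bench beside the chute, 36 mm across flats, 30 mm high. Origin at the centre of its underside.
- spanner: bystander: steel spanner 190 mm long lying on the bench on the pad's side. Origin under its middle.
- steel_bin: bystander: open grey steel bin, 130 x 90 x 50 mm, with brass nuts in it. Origin at the centre of its underside.
- oil_bottle: bystander: yellow oil bottle, 48 mm across, 130 mm high. Origin at the centre of its underside.
Not all that is in view belongs to the job. What is shaped like the nut_front but orange is not meant.

How it is judged (in metres and radians):
On the way:
1. a finger presses the pad down while the front nut still waits behind the lip (contact force between the fingers and ejector_c0 above 0.3 N and value of joint ejector above 0.04 rad and x of nut_front in the frame of chute above 0 m).
At the end, for the whole second after the job is handed in: A finger holds the pad down (rocker over 0.27 of 0.32 rad) while the front nut lies still and flat in the outlet chute against a finger, wholly past the lip, its centre 18 mm or more from the open end; other nuts behind the lip; bystanders within 10 mm of their places (value of joint ejector above 0.27 rad and contact force between the fingers and ejector_c0 above 0.5 N and contact force between the fingers and nut_front above 0.03 N and x of nut_front in the frame of chute between -0.112 and -0.018 m and z of nut_front in the frame of chute between -0.004 and 0.006 m and angle between the z axis of nut_front and the z axis of chute, either way round below 0.15 rad and linear speed of nut_front below 0.01 m/s and x of each of nut_second, nut_third in the frame of chute above 0.012 m and z of each of nut_second, nut_third in the frame of chute below 0.015 m and distance of each of castle_nut, spanner, steel_bin, oil_bottle from where it was at the start of the episode below 0.01 m); the arm keeps its last pose, push and grip.
It fails at once if the front nut slides off the end of the chute or falls out of it (x of nut_front in the frame of chute below -0.118 m or z of nut_front in the frame of chute below -0.015 m or y of nut_front in the frame of chute above 0.02 m or y of nut_front in the frame of chute below -0.02 m).
It fails at once if a nut is lifted or carried (z of any of nut_front, nut_second, nut_third in the frame of chute above 0.028 m).
It fails at once if a second nut comes out (x of any of nut_second, nut_third in the frame of chute below 0.005 m).
It fails at once if a bystander is disturbed (distance of any of castle_nut, spanner, steel_bin, oil_bottle from where it was at the start of the episode above 0.01 m).
It also fails if it takes over 32 s, if anything falls off the work surface, if the arm or the gripper's body presses on something with over 40 N, if the wrist force passes 120 N, or if a joint passes its speed limit or range.

### The arm

A 6-joint arm with a two-finger parallel gripper is mounted at the origin on the work surface. World frame = base frame: x ahead of the robot, y to its left, z up, the work surface at z = 0. Lengths are in mm, angles in rad, forces in N, time in s.
With the tool pointing down it reaches from about 275 to 1000 mm from the base axis. Payload 8.4 kg.
Tool frame: the origin (TCP) lies between the finger pads; the fingertips stand r.finger_overhang ahead of it and the grasp point (between the pads) is the TCP (r.finger_overhang is the distance from the TCP to the fingertips, in mm); z points along the fingers, y is the line along which they close (so a half turn about z gives the same grasp; the last joint's range is limited). The gripper opens to 85 mm and grips with 20 to 120 N. Pads are 22 mm wide; open, the fingers measure 114 mm over their backs; the gripper's body (76 mm by 85 mm) begins 54 mm behind the grasp point. The pads swing forward as they close: fully open they stand 13 mm farther back than shut.
Start: joints at [-1.152, 0.353, 1.633, -0, 1.155, -0.002], TCP at [255.306, -570.48, 250.281] pointing down, gripper open.
Joint ranges: [-2.63, 2.63], [-0.92, 2.1], [0.06, 2.66], [-1.3, 4.44], [0, 2.69], [-3.02, 3.02]. Speed limits (rad/s): [2.22, 2.22, 2.79, 3.14, 3.14, 3.14].

### API

Orientations are given as [roll, pitch, yaw] about the fixed x, y, z axes, in that order (R = Rz(yaw) Ry(pitch) Rx(roll)).
In Python, from rig import r, cams, sign_off gives the robot as it stands.
- The arm moves only by the shell command python3 -m crank 'ROWS' [FORCE]. ROWS is JSON, a list of rows, each a list of 7 numbers: the shift along the tool's x, y, z in m, then the turn, a rotation vector about the tool's x, y, z in rad, then the closure, from 0 (fully open) to 1 (shut). In form: [[dx, dy, dz, ax, ay, az, gripper], ...]. A call has 1 to 5 rows; each row is the pose to reach, as a shift and turn from the pose commanded when the call began, along the tool's axes at that moment; what a row does not reach only later rows make up. A row lasts 1/10 s, in which the tool goes at most 50 mm and 8.59 degrees, less where a joint would pass 70% of its speed; a pose out of reach is approached as far as the arm can. A call with a gripper value outside its range is refused whole. The fingers move at their own pace and stop on an object; FORCE is the grip in N (left out, the last holds). Time passes only in rows, so rows that repeat a pose let the fingers close. It gives the time, the measured TCP pose, the force, the opening and the grip force at its end, in the units of the state.
- r.sense(): the state, without advancing time (a new reading comes with each control period).
- cams.grab_frame(name): name is "scene" or "top" or "wrist"; returns a dict with "image" (400x640x3 uint8, red, green, blue), "fx", "fy", "cx", "cy" (pixels), "position" and "orientation" of the camera in the world. Camera axes: x right, y down, z forward; pixel columns grow to the right and rows downward; lengths in mm; the calibration is good to about 2 mm. A picture is of the moment at which its call begins. There is no depth.
- sign_off(): hands the job in; it is judged then, once.
The state is a dict: "clock": time; "qpos": joint angles; "qvel": joint speeds; "joint_efforts": joint torques, N m; "eef_pos": TCP position; "tcp_rot": TCP orientation; "contact_force": force on the tool from outside, world axes, zero at the start; "wrist_torque": the same for the moment, N m; "opening": opening from 0.0 (shut) to 1.0 (fully open); "grasp_force": force on a finger pad.
Only numpy, scipy, OpenCV 4.12 (cv2) and the standard library are available. Lean on these libraries where they do the work, as an engineer would, in place of code of your own. Each camera call takes 0.05 s, during which the arm holds its last target. There are 200 camera calls.

## Working session

There is one attempt and no reset: what is moved stays moved. The work goes in short steps, Python scripts to look and compute and a shell command to move; the robot and the scene stay as the last step left them, time stands still between calls to the robot, and variables do not carry over. Pictures are saved under pics/ and viewed, at most 10 in all, crops included, and the job is handed in when it is done.

```bash
mkdir -p pics; python3 - <<'E'
from rig import r,cams
import cv2
print(r.finger_overhang, r.sense())
for n in("scene","top"):
    f=cams.grab_frame(n); cv2.imwrite(f"pics/{n}0.png",f["image"][:,:,::-1])
    print(n,{k:v for k,v in f.items() if k!="image"})
E
```

```text
19.0 {'clock': 0.0, 'qpos': array([-1.15237739e+00,  3.53642408e-01,  1.63414424e+00,  8.99268534e-06,
        1.15519858e+00, -2.38000863e-03]), 'qvel': array([-0.00055307, -0.00052685, -0.00040687, -0.00199544, -0.00039795,
        0.00014553]), 'joint_efforts': array([ 9.14832508e-04, -6.05247331e+01, -3.42060828e+01,  2.28018948e-06,
        9.48176341e-03, -2.86255329e-05]), 'eef_pos': array([ 255.13514668, -570.05494232,  249.56092454]), 'tcp_rot': array([-3.14020010e+00, -1.15364446e-05,  4.20795301e-01]), 'contact_force': array([ 0.38374267, -0.07065278,  0.39515991]), 'wrist_torque': array([-0.00727929, -0.01436909, -0.05790562]), 'grasp_force': 0.0, 'opening': 0.9997546232461066}
scene {'fx': 519.1195965393692, 'fy': 519.1195965393692, 'cx': 326.4352724797033, 'cy': 196.32648823475853, 'position': array([1310.13231723,  357.88564244,  957.96705735]), 'orientation': array([-2.43979407,  0.00739543,  1.96677047])}
top {'fx': 506.9805694836805, 'fy': 506.9805694836805, 'cx': 321.39054640725686, 'cy': 199.5487902757726, 'position': array([560.99193212,  58.00687046, 975.38966433]), 'orientation': array([-3.05874609, -0.00746003, -1.56238157])}
```

View pics/scene0.png

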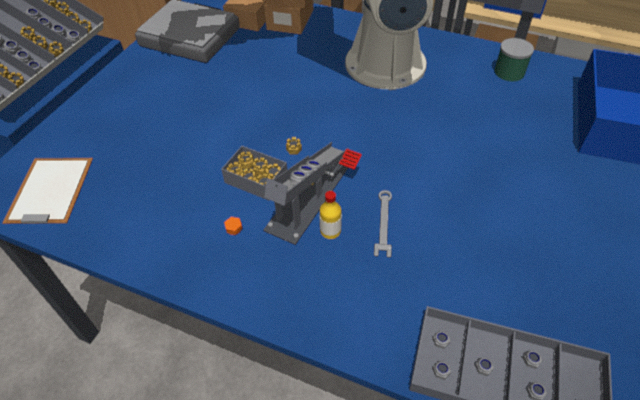

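View pics/top0.png

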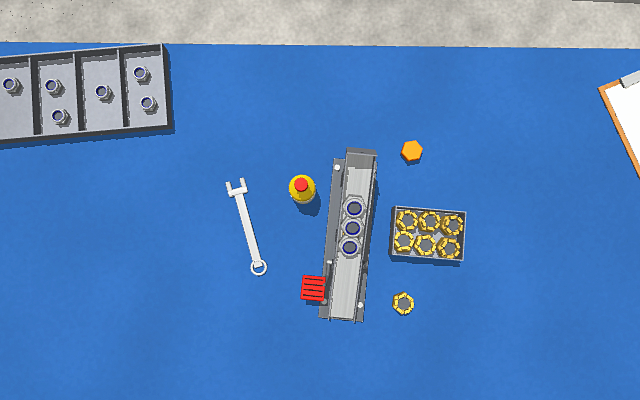

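The top view has +x up and -y right. The dispenser's uphill end is at about (360,150), its open end at (340,320), the pad at (313,288) and the front nut at (350,247). I'll crop in for a closer look.

```bash
python3 - <<'E'
import cv2,numpy as np
a=cv2.imread("pics/top0.png")[140:330,290:390]; b=cv2.imread("pics/scene0.png")[130:250,255:370]
A=cv2.resize(a,None,fx=3,fy=3,interpolation=2);B=cv2.resize(b,None,fx=4,fy=4,interpolation=2)
c=np.zeros((580,780,3),np.uint8);c[:570,:300]=A;c[:480,310:770]=B;cv2.imwrite("pics/crop.png",c)
E
```

```text
(no output)
```

View pics/crop.png

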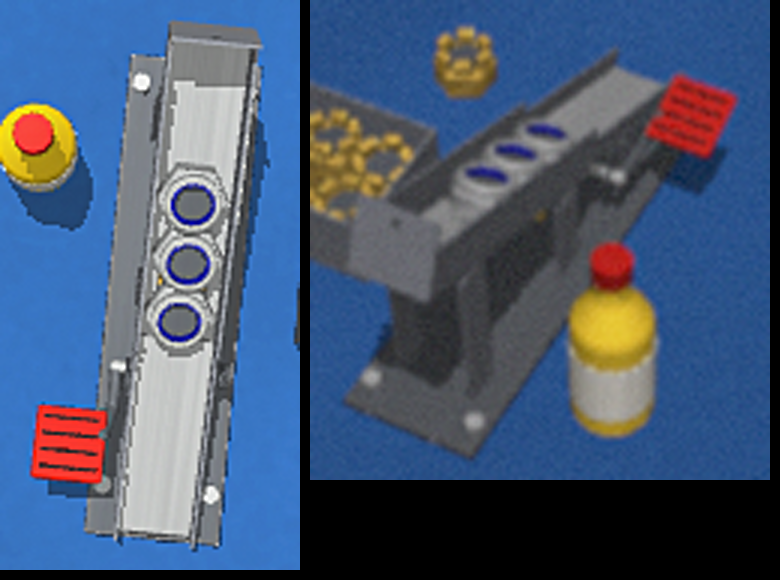

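```bash
cat > h.py <<'E'
import numpy as np
from scipy.spatial.transform import Rotation as Ro
from scipy.optimize import least_squares
CAL={"scene":(519.12,326.435,196.326,[1310.13,357.886,957.967],[-2.43979,0.007395,1.96677]),
"top":(506.98,321.39,199.549,[560.992,58.007,975.39],[-3.058746,-0.00746,-1.562382])}
def proj(n,P):
    f,cx,cy,p,o=CAL[n]; q=Ro.from_euler('xyz',o).inv().apply(np.atleast_2d(P)-p)
    return np.c_[f*q[:,0]/q[:,2]+cx,f*q[:,1]/q[:,2]+cy]
def ch2d(P): # chute -> dispenser
    return Ro.from_euler('y',-22,degrees=True).apply(np.atleast_2d(P))+[0,0,68]
def d2w(s,P): return Ro.from_euler('z',s[2]).apply(np.atleast_2d(P))+[s[0],s[1],0]
E
python3 - <<'E'
from h import *
obs=[("top",(313.3,287.7),(-67,57,62)),("scene",(350.5,159),(-67,57,62)),
("top",(331,317.3),(-120,22.5,19)),("top",(355,320),(-120,-22.5,19))]
def res(s):
    e=[proj(n,d2w(s,P))[0]-uv for n,uv,P in obs]
    for uv,k in(((350,247.3),0),((352,228),1),((354.3,208),2)):
        e.append(proj("top",d2w(s,ch2d((s[3]+s[4]*k,0,18))))[0]-uv)
    return np.ravel(e)
S=least_squares(res,[470,30,-.1,21,38]);s=S.x
print(s.round(3),S.fun.round(1).reshape(-1,2).tolist())
print("pad rest/down",d2w(s,[(-67,57,62),(-72,57,46),(-72,0,39)]).round(1))
E
```

```text
[ 5.40194e+02  2.24800e+00 -7.30000e-02  1.95980e+01  3.60410e+01] [[0.5, 0.9], [-0.6, -2.0], [-0.9, -0.6], [-0.7, -1.3], [0.2, 0.1], [0.2, -0.1], [-0.1, 0.0]]
pad rest/down [[477.6  64.   62. ]
 [472.6  64.4  46. ]
 [468.4   7.5  39. ]]
```

```bash
cat >> h.py <<'E'
S=[540.2,2.25,-0.073]
def go(st,xyd,z,yaw=-0.073,h=28.5):
    """shift [m] and turn to bring the TCP over dispenser point xyd at height z"""
    R=Ro.from_euler('xyz',st["tcp_rot"]);T=np.r_[d2w(S,[*xyd,0])[0][:2],z]
    G=Ro.from_euler('xyz',[np.pi,0,yaw])
    return (R.inv().apply(T-st["eef_pos"])/1e3).round(4),(R.inv()*G).as_rotvec().round(4)
E
python3 - <<'E'
from h import *
from rig import r
print(go(r.sense(),(-72,28.5),180))
E
```

```text
(array([ 0.4441, -0.4651,  0.0702]), array([-1.200e-03,  3.000e-04,  4.938e-01]))
```

```bash
python3 -m crank '[[0.444,-0.465,0,0,0,0.494,0.5],[0.444,-0.465,0,0,0,0.494,0.5],[0.444,-0.465,0,0,0,0.494,0.5],[0.444,-0.465,0,0,0,0.494,0.5],[0.444,-0.465,0,0,0,0.494,0.5]]' 30
python3 - <<'E'
from h import *
from rig import r
print(go(r.sense(),(-72,28.5),180))
E
```

```text
clock: 0.6
eef_pos: [338.8, -333.7, 250.0]
tcp_rot: [-3.141, 0.0, -0.076]
contact_force: [1.1, 0.5, 0.2]
opening: 0.496
grasp_force: 0.0
(array([ 0.1033, -0.3785,  0.0701]), array([-0.0003,  0.0002, -0.0026]))
```

```bash
python3 -m crank '[[0.103,-0.378,0,0,0,0,0.5],[0.103,-0.378,0,0,0,0,0.5],[0.103,-0.378,0,0,0,0,0.5],[0.103,-0.378,0,0,0,0,0.5],[0.103,-0.378,0,0,0,0,0.5]]'
python3 - <<'E'
from h import *
from rig import r
print(go(r.sense(),(-72,28.5),150))
E
```

```text
clock: 1.1
eef_pos: [422.1, -97.9, 250.3]
tcp_rot: [3.142, -0.0, -0.073]
contact_force: [1.3, -1.3, 0.4]
opening: 0.499
grasp_force: 0.0
(array([ 0.0384, -0.1371,  0.1003]), array([ 0.0001, -0.0003, -0.0005]))
```

```bash
python3 -m crank '[[0.038,-0.137,0.04,0,0,0,0.5],[0.038,-0.137,0.08,0,0,0,0.5],[0.038,-0.137,0.12,0,0,0,0.5],[0.038,-0.137,0.12,0,0,0,0.5],[0.038,-0.137,0.12,0,0,0,0.5]]'
python3 - <<'E'
from h import *
from rig import r,cams
import cv2
print(go(r.sense(),(-72,28.5),110))
w=cams.grab_frame("wrist");s=cams.grab_frame("scene")
print({k:v for k,v in w.items() if k!="image"})
a=w["image"][:,:,::-1];b=cv2.resize(s["image"][80:230,240:400,::-1],None,fx=3.5,fy=3.5,interpolation=2)
cv2.imwrite("pics/w1.png",a);cv2.imwrite("pics/s1.png",b)
E
```

```text
clock: 1.6
eef_pos: [467.6, 36.0, 126.0]
tcp_rot: [3.141, 0.007, -0.071]
contact_force: [0.0, -1.0, 0.1]
opening: 0.5
grasp_force: 0.0
(array([ 0.003 , -0.0001,  0.016 ]), array([0.0006, 0.0072, 0.0024]))
{'fx': 337.3915692534988, 'fy': 337.3915692534988, 'cx': 315.30447775677425, 'cy': 199.3576158622378, 'position': array([544.04120271,  30.65753861, 249.96325668]), 'orientation': array([ 2.83300378e+00, -1.31689509e-03, -1.64225326e+00])}
```

View pics/w1.png

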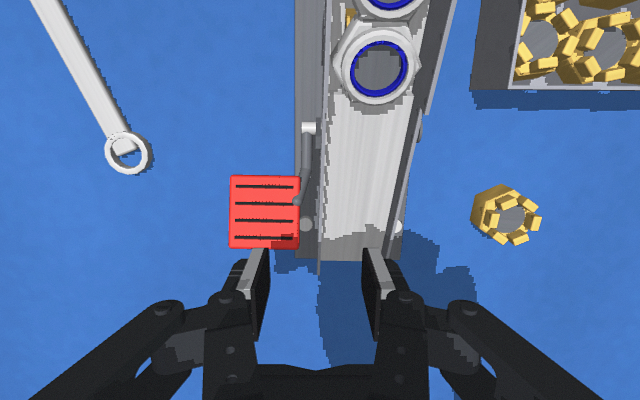

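View pics/s1.png

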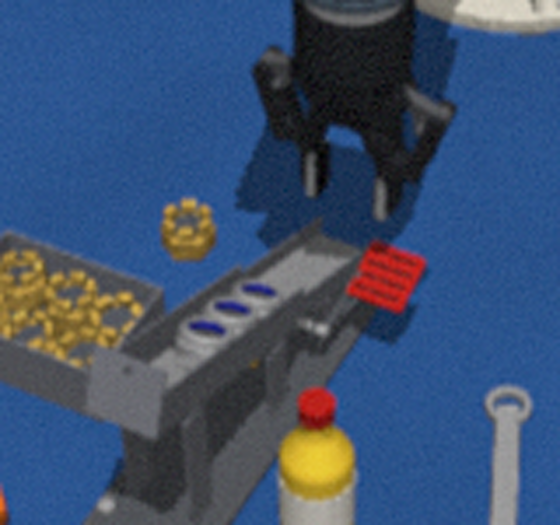

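Wrist view: pad centre at (265,212), chute floor end from (319,260) to (388,260), front nut ring at (379,65), and fingertips at about (258,250) and (375,250). I'll check the pose fit against these.

```bash
python3 - <<'E'
from h import *
import h
h.CAL["wrist"]=(337.39,315.304,199.358,[544.041,30.658,249.963],[2.833004,-.001317,-1.642253])
P=[(-67,57,62),(-120,22.5,19),(-120,-22.5,19),tuple(ch2d((19.6,0,18))[0])]
print(proj("wrist",d2w(S,P)).round(1))
# tip pixels: TCP +- 21/29 in tool y at overhang 19
R=Ro.from_euler('xyz',[3.141,.007,-.071])
print(proj("wrist",R.apply([(11,y,z) for z in(12,19) for y in(-29,-21,21,29)])+[467.6,36,126]).round(1))
E
```

```text
[[266.8 213.5]
 [322.7 259.6]
 [381.7 259.6]
 [380.3  68.7]]
[[249.8 247.4]
 [267.8 247.4]
 [362.6 247.3]
 [380.6 247.3]
 [252.6 240.9]
 [269.8 240.9]
 [360.5 240.8]
 [377.8 240.8]]
```

```bash
python3 -m crank '[[0.001,0,0.02,0,0,0,0.45],[0.001,0,0.036,0,0,0,0.45],[0.001,0,0.036,0,0,0,0.45],[0.001,0,0.036,0,0,0,0.45]]'
python3 - <<'E'
from h import *
from rig import r
s=r.sense();print(go(s,(-72,28.5),60),s["contact_force"])
E
```

```text
clock: 2.1
eef_pos: [471.5, 33.2, 95.6]
tcp_rot: [-3.141, -0.001, -0.074]
contact_force: [0.5, -0.2, 1.4]
opening: 0.547
grasp_force: 0.0
(array([-0.0012, -0.0027,  0.0356]), array([-0.0001, -0.0013, -0.0012])) [ 0.45338549 -0.19675901  1.39111356]
```

```bash
python3 -m crank '[[-0.001,-0.002,0.01,0,0,0,0.45],[-0.001,-0.002,0.014,0,0,0,0.45],[-0.001,-0.002,0.014,0,0,0,0.45]]'; python3 - <<'E'
from h import *
from rig import r,cams
import cv2
s=r.sense();print(go(s,(-72,28.5),60))
w=cams.grab_frame("wrist")
cv2.imwrite("pics/w2.png",w["image"][:,150:500,::-1])
E
```

```text
clock: 2.4
eef_pos: [470.2, 35.9, 80.2]
tcp_rot: [-3.142, -0.0, -0.073]
contact_force: [0.6, 0.3, 1.2]
opening: 0.546
grasp_force: 0.7
(array([ 0.0003, -0.    ,  0.0202]), array([-0.0001, -0.0003, -0.0002]))
```

View pics/w2.png

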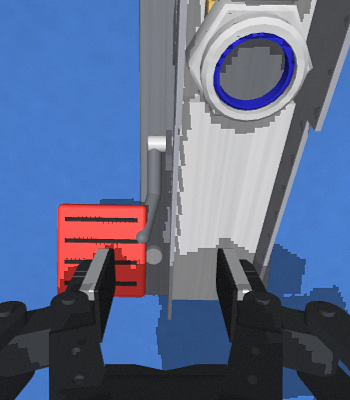

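The left finger is over the pad and the right finger is over the middle of the chute, so I'm pressing now.

```bash
python3 -m crank '[[0,0,0.006,0,0,0,0.45],[0,0,0.013,0,0,0,0.45],[0,0,0.02,0,0,0,0.45],[0,0,0.021,0,0,0,0.45],[0,0,0.021,0,0,0,0.45]]'; python3 - <<'E'
from h import *
from rig import r,cams
import cv2
s=r.sense();print(go(s,(-72,28.5),60))
w=cams.grab_frame("wrist")
cv2.imwrite("pics/w3.png",w["image"][:,150:500,::-1])
E
```

```text
clock: 2.95
eef_pos: [470.1, 36.2, 61.5]
tcp_rot: [-3.141, 0.0, -0.073]
contact_force: [-14.3, -0.7, 53.6]
opening: 0.549
grasp_force: 27.3
(array([0.0004, 0.0003, 0.0015]), array([-0.0005,  0.0003, -0.0003]))
```

View pics/w3.png

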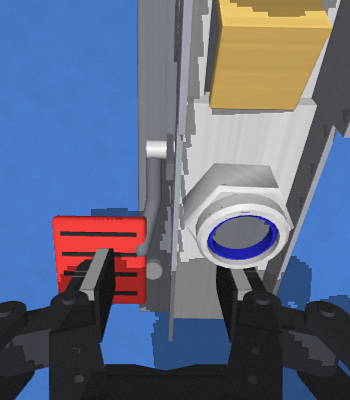

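The nut is stopped at the right finger. The yellow ejector plate is up and the pad looks down. The 54 N push is more than needed, so I'll ease off and check.

```bash
python3 -m crank '[[0,0,-0.001,0,0,0,0.45],[0,0,-0.001,0,0,0,0.45],[0,0,-0.001,0,0,0,0.45]]'; python3 - <<'E'
from h import *
import h
from rig import r,cams
import cv2
w=cams.grab_frame("wrist"); s=cams.grab_frame("scene")
h.CAL["wrist"]=(w["fx"],w["cx"],w["cy"],w["position"],w["orientation"])
print("pad down/rest",proj("wrist",d2w(S,[(-72,57,46),(-67,57,62)])).round(1))
print("pad corners down",proj("wrist",d2w(S,[(-50,78,46),(-50,36,46)])).round(1))
for x in(-40,-45,-50):
  print(x,"flat nut top centre, uphill bottom",proj("wrist",d2w(S,ch2d([(x,0,24),(x+18,0,0)]))).round(1).tolist())
a=cv2.resize(w["image"][100:350,180:460,::-1],None,fx=1.5,fy=1.5); b=cv2.resize(s["image"][120:220,270:370,::-1],None,fx=3.75,fy=3.75,interpolation=2)
cv2.imwrite("pics/f.png",np.hstack([a,b]))
E
```

```text
clock: 3.3
eef_pos: [470.0, 36.2, 61.8]
tcp_rot: [-3.141, 0.0, -0.073]
contact_force: [-10.5, 0.1, 41.0]
opening: 0.548
grasp_force: 20.5
pad down/rest [[254.1 264.7]
 [246.7 272.5]]
pad corners down [[204.  220.3]
 [298.6 220.2]]
-40 flat nut top centre, uphill bottom [[395.3, 238.9], [390.7, 159.8]]
-45 flat nut top centre, uphill bottom [[393.2, 248.4], [388.9, 170.7]]
-50 flat nut top centre, uphill bottom [[391.3, 257.5], [387.2, 181.1]]
```

View pics/f.png

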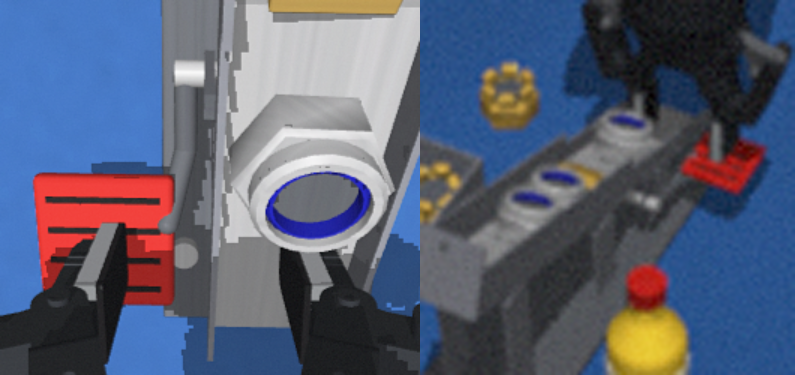

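```bash
python3 -m crank '[[0,0,-0.0015,0,0,0,0.45],[0,0,-0.0015,0,0,0,0.45],[0,0,-0.0015,0,0,0,0.45]]'; python3 - <<'E'
from h import *
import h
from rig import r,cams
import cv2
w=cams.grab_frame("wrist")
h.CAL["wrist"]=(w["fx"],w["cx"],w["cy"],w["position"],w["orientation"])
I=w["image"].astype(int);m=((I[...,2]>90)&(I[...,0]<50)&(I[...,1]<50)).astype(np.uint8)
m[:,:300]=0;m[:150]=0;m[300:]=0
c=np.vstack(cv2.findContours(m,cv2.RETR_EXTERNAL,cv2.CHAIN_APPROX_NONE)[0])
hull=cv2.convexHull(c);print(m.sum(),"seen",cv2.fitEllipse(hull))
t=np.linspace(0,2*np.pi,60)
for tl in(-.2,-.1,0,.1,.2):
    C=np.c_[13.5*np.cos(t),13.5*np.sin(t),24+0*t]; C=Ro.from_euler('y',tl).apply(C)+[-43,0,0]
    print(tl,cv2.fitEllipse(proj("wrist",d2w(S,ch2d(C))).astype(np.float32)))
E
```

```text
clock: 3.7
eef_pos: [469.9, 36.1, 62.3]
tcp_rot: [-3.141, 0.0, -0.073]
contact_force: [-6.5, 0.7, 23.0]
opening: 0.55
grasp_force: 11.6
859 seen ((391.25433349609375, 235.55099487304688), (41.93220901489258, 69.1097183227539), 79.82256317138672)
-0.2 ((391.9502258300781, 250.16439819335938), (36.437957763671875, 73.77991485595703), 83.31031036376953)
-0.1 ((392.96417236328125, 246.39089965820312), (43.56913757324219, 74.78079223632812), 81.60950469970703)
0 ((393.89288330078125, 242.06924438476562), (50.36281204223633, 75.69718933105469), 79.64591979980469)
0.1 ((394.7229309082031, 237.24635314941406), (56.66586685180664, 76.51036071777344), 77.31694793701172)
0.2 ((395.44207763671875, 231.97813415527344), (62.32843017578125, 77.19981384277344), 74.4754867553711)
```

```bash
python3 -c "
from rig import sign_off
print(sign_off())"
```

```text
the job is handed in; nothing more can be done
None
```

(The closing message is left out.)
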